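Pack the balance kit, heaviest case lowest

TASK

Pack the balance kit into the open tilted box on the stand as one stack lying flat on the box's sloping floor: of the two look-alike closed cases the heavier one (feel which, as it cannot be seen) goes at the bottom, the lighter one squarely on top of it, and the small strip tub, the lightest of all, squarely on top of that. Set each one down flat before you let go of it, and leave the small beaker that stands by itself behind the tub undisturbed.

Things in the scene. Friction and masses are not known exactly. Their poses are not given: they have to be found in the camera images.
- kit_box: Grey plastic open box, fixed on a metal stand, tilted 0.4 rad (23 degrees) so that its mouth leans toward the robot and its right-hand side. Origin: centre of its inner floor, 74 mm above the bench. Its z axis is the normal of the inner floor out of the mouth; x runs up the slope, y is level. Inner floor 150 x 150 mm, walls 4 mm thick, 52 mm high above the inner floor.
- case_a: One of two look-alike closed rigid cases, black with a grey lid (never opened), 110 mm (x) x 56 mm (y) x 34 mm (z); grip it across the 56 mm. Origin: centre of its underside, z up. One of the two cases holds a steel weight and weighs about 0.67 kg in all (0.55 to 0.8), the other about 0.15 kg; which one changes from start to start and shows only in the weight. The contents sit in the middle with up to 3 mm play.
- case_b: The other look-alike case, same size, origin and axes as case_a.
- strip_tub: White closed cardboard tub of indicator strips, 38 mm (x) x 82 mm (y) x 20 mm (z), 0.03 kg; lies flat. Origin: centre of its underside, z up.
- beaker_near: Bystander: small empty clear plastic beaker, about 65 mm across and 90 mm high, loose, standing upright by itself behind the tub, in front of the pump. Origin: centre of its underside. The pump with its hose is fixed behind the cases (x above 0.60 m where y is below 0.06 m, up to 0.39 m high): keep clear.

How it is judged:
By the outcome, as a careful person would: the job done as asked, in the order asked, and still so for the second after the job is handed in, with the robot touching nothing.
It also fails if it takes over 72 s, if anything falls off the work surface, if the arm or the gripper's body presses on something with over 40 N, if the wrist force passes 120 N, or if a joint passes its speed limit or range.

ROBOT

A 6-joint arm with a two-finger parallel gripper is mounted at the origin on a cart in front of the work surface, level with it; the furniture and walls round the work are solid. World frame = base frame: x ahead of the robot, y to its left, z up, the work surface at z = 0. Lengths are in m, angles in rad, forces in N, time in s.
With the tool pointing down it reaches from about 0.275 to 0.75 m from the base axis. Payload 10.2 kg.
Tool frame: the origin (TCP) lies midway between the tips of the shut fingers; the grasp point (between the pads) lies behind it (grip_point_offset is the z of the grasp point in the tool frame, in m); z points along the fingers, y is the line along which they close (so a half turn about z gives the same grasp; the last joint's range is limited). The gripper opens to 85 mm and grips with 20 to 120 N. Pads are 22 mm wide; open, the fingers measure 114 mm over their backs; the gripper's body (76 mm by 85 mm) begins 54 mm behind the grasp point. The pads swing forward as they close: fully open they stand 13 mm farther back than shut.
Start: joints at [-1.419, 0.313, 1.498, -0, 1.331, -0.223], TCP at [0.192, -0.489, 0.231] pointing down, gripper open.
Joint ranges: [-2.94, 2.94], [-0.97, 2.17], [0.19, 2.56], [-1.23, 4.37], [0.02, 3.11], [-2.88, 2.88]. Speed limits (rad/s): [2.39, 2.39, 3.01, 3.14, 3.14, 3.14].

INTERFACE

Orientations are given as a unit quaternion [x, y, z, w].
In Python, from rig import observe, grab_frame, camera_info, hand_in, grip_point_offset gives the robot as it stands. The module is installed in compiled form; this text tells all that it offers.
- The arm moves only by the shell command python3 -m inch 'ROWS' [OPENING] [FORCE]. ROWS is a JSON object of lists of equal length, an entry for each row: "slide": the shift along the tool's x, y, z in mm, a list of three; "turn": the turn about the tool's z in degrees. In form: {"slide": [[x, y, z], ...], "turn": [turn, ...]}. A call has 1 to 20 rows; each row shifts and turns the commanded pose from where the row before left it, along the tool's axes as they then stand; what a row does not reach is not made up. A row lasts 1/8 s, in which the tool goes at most 62.5 mm and 10.7 degrees, less where a joint would pass 70% of its speed; a pose out of reach is approached as far as the arm can. A call with a gripper value outside its range is refused whole. OPENING is the finger opening in mm, from 0 to 85.4, set as the call begins (- or left out, the last holds). The fingers move at their own pace and stop on an object; FORCE is the grip in N (left out, the last holds). Time passes only in rows, so rows that do not move let the fingers close. It gives the time, the measured TCP pose, the force, the opening and the grip force at its end, in the units of the state.
- observe(): the state, without advancing time (a new reading comes with each control period).
- grab_frame(name): name is "side" or "top"; returns (picture, depth): 384x512x3 uint8, blue, green, red; 384x512 float32, m along the optical axis (not along the pixel's ray), 0 where there is no reading.
- camera_info(name): a dict with "intrinsics" (3x3 intrinsics, pixels), "origin" and "orientation" of the camera in the world. Camera axes: x right, y up, looking along -z (the intrinsics and any distortion apply to the point x, -y, -z); pixel columns grow to the right and rows downward; lengths in m; the calibration is good to about 2 mm. A picture is of the moment at which its call begins. camera_info takes no time and is no camera call.
- hand_in(): hands the job in; it is judged then, once.
The state is a dict: "clock": time; "q": joint angles; "qd": joint speeds; "joint_efforts": joint torques, N m; "position": TCP position; "tcp_rot": TCP orientation; "force": force on the tool from outside, world axes, zero at the start; "wrist_torque": the same for the moment, N m; "opening": opening from 0.0 (shut) to 1.0 (fully open); "grip_force": force on a finger pad.
Only numpy, scipy, OpenCV 4.12 (cv2) and the standard library are available. Lean on these libraries where they do the work, as an engineer would, in place of code of your own. Each camera call takes 0.05 s, during which the arm holds its last target. There are 200 camera calls.

## Working session

There is one attempt and no reset: what is moved stays moved. The work goes in short steps, Python scripts to look and compute and a shell command to move; the robot and the scene stay as the last step left them, time stands still between calls to the robot, and variables do not carry over. Pictures are saved under pics/ and viewed, at most 10 in all, crops included, and the job is handed in when it is done.

```bash
mkdir -p pics
cat > h.py <<'E'
import numpy as np,cv2
from scipy.spatial.transform import Rotation as R
from rig import *
def cloud(name):
    im,d=grab_frame(name); c=camera_info(name); K=np.array(c["intrinsics"])
    v,u=np.mgrid[:384,:512]
    P=np.stack([(u-K[0,2])/K[0,0]*d,-(v-K[1,2])/K[1,1]*d,-d],-1)
    W=P@R.from_quat(c["orientation"]).as_matrix().T+np.array(c["origin"])
    W[d==0]=np.nan
    return im,W
E
python3 - <<'E'
from h import *
s=observe();print({k:np.round(v,3) for k,v in s.items()},grip_point_offset)
for n in("side","top"):
    im,W=cloud(n);print(n,camera_info(n))
    np.save(n+".npy",W);cv2.imwrite(n+".png",im)
    cv2.imwrite(f"pics/{n}1.png",im)
E
```

```text
{'clock': np.float64(0.0), 'q': array([-1.419,  0.313,  1.498, -0.   ,  1.331, -0.223]), 'qd': array([-0.001, -0.001, -0.001,  0.   , -0.002,  0.   ]), 'joint_efforts': array([-1.0000e-03, -4.1226e+01, -2.5975e+01, -0.0000e+00,  4.0000e-03,
       -0.0000e+00]), 'position': array([ 0.192, -0.488,  0.231]), 'tcp_rot': array([ 0.982,  0.186,  0.   , -0.001]), 'force': array([-0.197, -0.353,  0.777]), 'wrist_torque': array([-0.009, -0.022,  0.002]), 'grip_force': np.float64(0.0), 'opening': np.float64(0.997)} -0.0187
side {'intrinsics': array([[486.95673611,   0.        , 253.47281638],
       [  0.        , 486.95673611, 190.14032221],
       [  0.        ,   0.        ,   1.        ]]), 'origin': array([ 0.45075386, -1.18908949,  0.84623   ]), 'orientation': array([ 0.48014228, -0.01087505, -0.00227042,  0.87712027])}
top {'intrinsics': array([[404.27626131,   0.        , 252.78375923],
       [  0.        , 404.27626131, 188.69744714],
       [  0.        ,   0.        ,   1.        ]]), 'origin': array([0.34273052, 0.00524712, 1.10507315]), 'orientation': array([ 0.05025191, -0.06188758, -0.70023397,  0.70944841])}
```

View pics/side1.png

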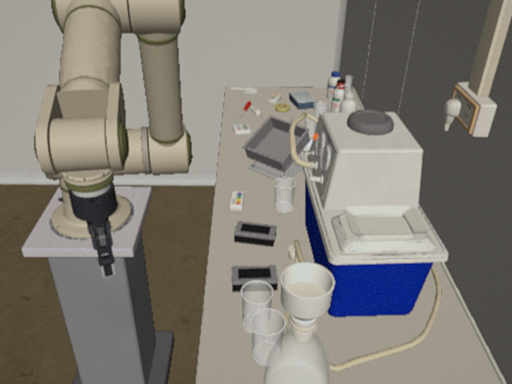

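View pics/top1.png

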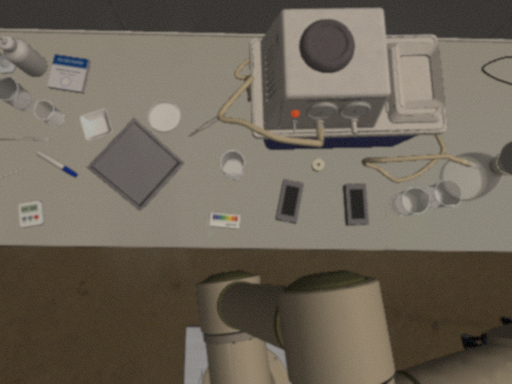

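The side view shows the cases at (256,233) and (255,278), the tub at (237,200), the beaker at (285,195) and the box at (278,143). In the top view the cases are at (289,201) and (356,204), the tub at (225,220), the beaker at (232,163) and the box at (136,163).

Run:
```python
from h import *
W=np.load("top.npy");im=cv2.imread("top.png")
def rect(c,r0,zlo,zhi,nm):
    m=np.zeros((384,512),bool);x,y=c;m[y-r0:y+r0,x-r0:x+r0]=1
    with np.errstate(all='ignore'): m&=(W[...,2]>zlo)&(W[...,2]<zhi)
    P=W[m];r=cv2.minAreaRect((P[:,:2]*1000).astype(np.float32));b=cv2.boxPoints(r)
    print(nm,m.sum(),np.round(r[0],1),np.round(r[1],1),round(r[2],1),"z",np.round(np.nanpercentile(P[:,2],[5,50,95]),4))
    return P
rect((289,201),28,.025,.045,"c1");rect((356,204),28,.025,.045,"c2")
rect((225,220),20,.012,.03,"tub");rect((232,163),20,.03,.12,"beaker")
print("bench",np.nanmedian(W[235:245,270:400,2]))
# box floor plane
m=np.zeros((384,512),np.uint8);cv2.fillConvexPoly(m,np.array([[136,135],[165,163],[139,190],[107,163]]),1)
P=W[m>0];P=P[~np.isnan(P[:,2])]
A=np.c_[P[:,:2],np.ones(len(P))]
for _ in range(4):
    c=np.linalg.lstsq(A,P[:,2],rcond=None)[0];e=P[:,2]-A@c;k=abs(e)<.006;P,A=P[k],A[k]
n=np.array([-c[0],-c[1],1]);n/=np.linalg.norm(n);print("n",n,"tilt",np.arccos(n[2]),len(P),"res",e.std())
xa=np.array([0,0,1])-n[2]*n;xa/=np.linalg.norm(xa);ya=np.cross(n,xa);print("xa",xa,"ya",ya,"az",np.degrees(np.arctan2(xa[1],xa[0])))
# box coords of all points nearby
Q=W[100:225,75:200].reshape(-1,3);Q=Q[~np.isnan(Q[:,2])]
p0=P.mean(0);L=(Q-p0)@np.stack([xa,ya,n],1)
rim=L[(L[:,2]>.046)&(L[:,2]<.058)&(abs(L[:,0])<.13)&(abs(L[:,1])<.13)]
lo,hi=np.percentile(rim[:,:2],1,axis=0),np.percentile(rim[:,:2],99,axis=0)
fl=L[(abs(L[:,2])<.003)&(abs(L[:,0])<.1)&(abs(L[:,1])<.1)]
print("rim",len(rim),lo,hi,np.percentile(rim[:,2],[5,50,95]),"floor",np.percentile(fl[:,:2],[.5,99.5],axis=0))
print("origin by rim",p0+(lo+hi)[0]/2*xa+(lo+hi)[1]/2*ya)
K=camera_info("top")
```

```text
c1 865 [ 485.1 -109.7] [ 56.4 113.5] 79.1 z [0.0303 0.0336 0.037 ]
c2 881 [ 478.6 -289.8] [110.5  58.3] 2.9 z [0.0298 0.0333 0.0368]
tub 433 [431.3  64.7] [81.8 38. ] 85.6 z [0.0159 0.02   0.023 ]
beaker 301 [574.5  45. ] [63.8 64.3] 0.9 z [0.034  0.0759 0.0922]
bench -0.0003393804679305834
n [-0.24867961 -0.29655458  0.92207041] tilt 0.39739989970062417 1630 res 0.0021506772838299267
xa [0.59247278 0.70653368 0.38702218] ya [-7.66246995e-01  6.42546140e-01  2.77555756e-17] az 50.01805818253463
rim 810 [-0.08191904 -0.07911412] [0.08215469 0.0850803 ] [0.04793967 0.05114384 0.05425525] floor [[-0.07435471 -0.07141453]
 [ 0.07453381  0.07748617]]
origin by rim [0.56965451 0.2938527  0.07396258]
```

```bash
cat > go.py <<'E'
import sys
from h import *
# go.py x y z az : mm, deg -> needed turn, slide (after turn), dz
x,y,z,az=map(float,sys.argv[1:5]);s=observe();M=R.from_quat(s["tcp_rot"]).as_matrix()
a=np.degrees(np.arctan2(M[1,0],M[0,0]));t=(a-az+180)%360-180
def sl(az):
    c,n=np.cos(np.radians(az)),np.sin(np.radians(az));d=np.array([x,y])-1000*np.array(s["position"][:2]);return np.round([d@[c,n],d@[n,-c]],1)
print("now",np.round(np.array(s["position"])*1000,1),"az",round(a,1),"turn",round(t,1),"slide before turn",sl(a),"after",sl(az),"dz",round(1000*s["position"][2]-z,1),"F",np.round(s["force"],2),"grip",round(s["grip_force"],1),"op",round(s["opening"],3),"t",round(s["clock"],2))
E
python3 go.py 478.6 -289.8 120 2.9
```

```text
now [ 192.1 -488.3  230.8] az 21.5 turn 18.6 slide before turn [339.2 -79.9] after [ 296.1 -183.8] dz 110.8 F [-1.64  0.12 -0.12] grip 0.0 op 0.997 t 0.1
```

```bash
python3 -m inch '{"slide":[[34,-8,0],[34,-8,0],[34,-8,0],[34,-8,0],[34,-8,0],[34,-8,0],[34,-8,0],[34,-8,0],[34,-8,0],[33,-8,0],[0,0,40],[0,0,40],[0,0,30],[0,0,0]],"turn":[0,0,0,0,0,0,0,0,0,0,9.3,9.3,0,0]}' 85; python3 go.py 478.6 -289.8 7 2.9
```

```text
clock: 1.85
position: [0.4775, -0.2892, 0.1194]
tcp_rot: [1.0, 0.025, -0.002, -0.002]
force: [0.5, 0.6, 0.2]
opening: 0.995
grip_force: 0.0
now [ 477.5 -289.2  119.4] az 2.9 turn -0.0 slide before turn [1.1 0.7] after [1.1 0.7] dz 112.4 F [0.49 0.61 0.18] grip 0.0 op 0.995 t 1.85
```

```bash
python3 -m inch '{"slide":[[1,0.7,30],[0,0,30],[0,0,25],[0,0,15],[0,0,12],[0,0,0]],"turn":[0,0,0,0,0,0]}' && python3 -m inch '{"slide":[[0,0,0],[0,0,0],[0,0,0],[0,0,0],[0,0,0],[0,0,0]],"turn":[0,0,0,0,0,0]}' 40 40 && python3 -m inch '{"slide":[[0,0,-10],[0,0,-15],[0,0,-15],[0,0,0],[0,0,0],[0,0,0]],"turn":[0,0,0,0,0,0]}'
```

```text
clock: 2.6
position: [0.4794, -0.2907, 0.0093]
tcp_rot: [1.0, 0.025, -0.0, -0.0]
force: [-0.2, -0.9, -0.0]
opening: 0.994
grip_force: 0.0
clock: 3.35
position: [0.4798, -0.291, 0.0102]
tcp_rot: [1.0, 0.025, 0.001, 0.001]
force: [-2.0, 0.8, 5.6]
opening: 0.648
grip_force: 43.2
clock: 4.1
position: [0.4791, -0.2905, 0.0488]
tcp_rot: [1.0, 0.025, -0.0, -0.0]
force: [-0.7, 0.2, -1.5]
opening: 0.644
grip_force: 42.9
```

Reads about 1.5 N, so this is the light one (to be confirmed with the other). Set it back and take the other case.

```bash
python3 -c "
from h import *
W=cloud('top')[1]
P=W[180:230,330:385];print('top z of held',np.nanmax(np.where(P[...,2]<.1,P[...,2],np.nan)),observe()['force'])"
python3 -m inch '{"slide":[[0,0,15],[0,0,15],[0,0,9],[0,0,0],[0,0,0]],"turn":[0,0,0,0,0]}' && python3 -m inch '{"slide":[[0,0,0],[0,0,0],[0,0,0],[0,0,-20],[0,0,-35],[0,0,-40],[0,0,0]],"turn":[0,0,0,0,0,0,0]}' 85; python3 go.py 485.1 -109.7 7 -10.9
```

```text
top z of held 0.07620254002285232 [-0.52496473  0.35621984 -0.68907848]
clock: 4.78
position: [0.4793, -0.2906, 0.0098]
tcp_rot: [1.0, 0.025, -0.0, -0.0]
force: [0.3, -0.1, -1.9]
opening: 0.647
grip_force: 43.8
clock: 5.65
position: [0.4805, -0.2917, 0.1082]
tcp_rot: [1.0, 0.025, 0.002, 0.002]
force: [-0.1, -0.4, -0.0]
opening: 0.997
grip_force: 0.0
now [ 480.5 -291.7  108.2] az 2.9 turn 13.8 slide before turn [  13.7 -181.5] after [ -29.9 -179.5] dz 101.2 F [-0.14 -0.35 -0.04] grip 0.0 op 0.997 t 5.65
```

```bash
python3 -m inch '{"slide":[[2.7,-36.3,0],[2.7,-36.3,0],[2.7,-36.3,0],[2.7,-36.3,0],[2.7,-36.3,0],[0,0,10],[0,0,10],[0,0,0]],"turn":[0,0,0,0,0,6.9,6.9,0]}' ; python3 go.py 485.1 -109.7 7 -10.9
```

```text
clock: 6.65
position: [0.4831, -0.1083, 0.0841]
tcp_rot: [0.996, -0.095, -0.001, -0.0]
force: [-0.5, -0.5, 0.2]
opening: 0.998
grip_force: 0.0
now [ 483.1 -108.3   84.1] az -10.9 turn 0.0 slide before turn [2.3 1. ] after [2.3 1. ] dz 77.1 F [-0.46 -0.53  0.22] grip 0.0 op 0.998 t 6.65
```

```bash
python3 -m inch '{"slide":[[0,0,30],[0,0,25],[0,0,15],[0,0,11],[0,0,0]],"turn":[0,0,0,0,0]}' && python3 -m inch '{"slide":[[0,0,0],[0,0,0],[0,0,0],[0,0,0],[0,0,0],[0,0,0]],"turn":[0,0,0,0,0,0]}' 40 45 && python3 -m inch '{"slide":[[0,0,-10],[0,0,-15],[0,0,-15],[0,0,0],[0,0,0],[0,0,0]],"turn":[0,0,0,0,0,0]}'
```

```text
clock: 7.28
position: [0.4837, -0.1087, 0.004]
tcp_rot: [0.995, -0.095, -0.0, -0.0]
force: [-0.7, 0.4, 0.9]
opening: 0.993
grip_force: 0.0
clock: 8.02
position: [0.4845, -0.1095, 0.0054]
tcp_rot: [0.995, -0.095, 0.001, 0.001]
force: [-1.2, -2.0, 5.7]
opening: 0.643
grip_force: 49.0
clock: 8.78
position: [0.4835, -0.1086, 0.0438]
tcp_rot: [0.995, -0.095, -0.001, -0.0]
force: [-0.7, -0.1, -7.6]
opening: 0.646
grip_force: 50.9
```

Heavy one (7.6 N). Carry it to the box.

```bash
python3 -m inch '{"slide":[[0,0,-35],[0,0,-40],[0,0,-40],[0,0,-40],[0,0,0]],"turn":[0,0,0,0,0]}'; python3 go.py 552.9 273.9 195 50
```

```text
clock: 9.4
position: [0.4847, -0.1091, 0.2011]
tcp_rot: [0.995, -0.095, 0.002, 0.001]
force: [-0.2, -0.5, -7.8]
opening: 0.646
grip_force: 57.5
now [ 484.7 -109.1  201.1] az -10.9 turn -60.9 slide before turn [  -5.6 -389. ] after [ 337.3 -194. ] dz 6.1 F [-0.15 -0.5  -7.75] grip 57.5 op 0.646 t 9.4
```

```bash
python3 -m inch '{"slide":[[-0.5,-20,0],[-0.5,-37,0],[-0.5,-37,0],[-0.5,-37,0],[-0.5,-37,0],[-0.5,-37,0],[-0.5,-37,0],[-0.5,-37,0],[-0.5,-37,0],[-0.5,-37,0],[-0.5,-36,0],[0,0,0],[0,0,0],[0,0,0],[0,0,0],[0,0,0],[0,0,0],[0,0,0]],"turn":[0,0,0,0,0,0,0,0,0,0,0,-10,-10.3,-10.3,-10.3,-10,-10,0]}'; python3 go.py 552.9 273.9 100 50
```

```text
clock: 11.65
position: [0.5515, 0.274, 0.1966]
tcp_rot: [0.907, 0.422, -0.002, -0.0]
force: [0.5, -0.3, -6.9]
opening: 0.644
grip_force: 57.5
now [551.5 274.  196.6] az 49.9 turn -0.1 slide before turn [0.8 1.2] after [0.8 1.2] dz 96.6 F [ 0.49 -0.34 -6.88] grip 57.5 op 0.644 t 11.65
```

```bash
python3 -m inch '{"slide":[[0.8,1.2,35],[0,0,35],[0,0,20],[0,0,8],[0,0,0]],"turn":[0,0,0,0,0]}' && python3 -m inch '{"slide":[[0,0,3],[0,0,3],[0,0,3],[0,0,0]],"turn":[0,0,0,0]}' 40 28
```

```text
clock: 12.28
position: [0.5534, 0.2741, 0.1008]
tcp_rot: [0.907, 0.422, -0.0, -0.0]
force: [0.5, -0.8, -6.7]
opening: 0.644
grip_force: 57.3
clock: 12.78
position: [0.5537, 0.2742, 0.0926]
tcp_rot: [0.906, 0.422, 0.0, 0.0]
force: [-0.7, 0.2, -5.3]
opening: 0.647
grip_force: 57.9
```

```bash
python3 -m inch '{"slide":[[0,0,3],[0,0,3],[0,0,3],[0,0,0]],"turn":[0,0,0,0]}' && python3 -m inch '{"slide":[[0,0,3],[0,0,3],[0,0,3],[0,0,0]],"turn":[0,0,0,0]}'; python3 go.py 552.9 273.9 70.7 50; python3 -c "
from h import *
im,W=cloud('side');cv2.imwrite('pics/s2.png',cv2.resize(im[90:230,190:370],None,fx=4,fy=4))"
```

```text
clock: 13.28
position: [0.5525, 0.2727, 0.0844]
tcp_rot: [0.906, 0.422, -0.002, 0.001]
force: [-13.3, -11.2, 8.5]
opening: 0.64
grip_force: 61.2
clock: 13.78
position: [0.5523, 0.2724, 0.0753]
tcp_rot: [0.906, 0.423, -0.002, 0.001]
force: [-14.2, -13.7, 8.5]
opening: 0.644
grip_force: 64.7
now [552.3 272.4  75.3] az 50.0 turn -0.0 slide before turn [ 1.5 -0.5] after [ 1.5 -0.5] dz 4.6 F [-14.22 -13.66   8.48] grip 64.7 op 0.644 t 13.78
```

View pics/s2.png

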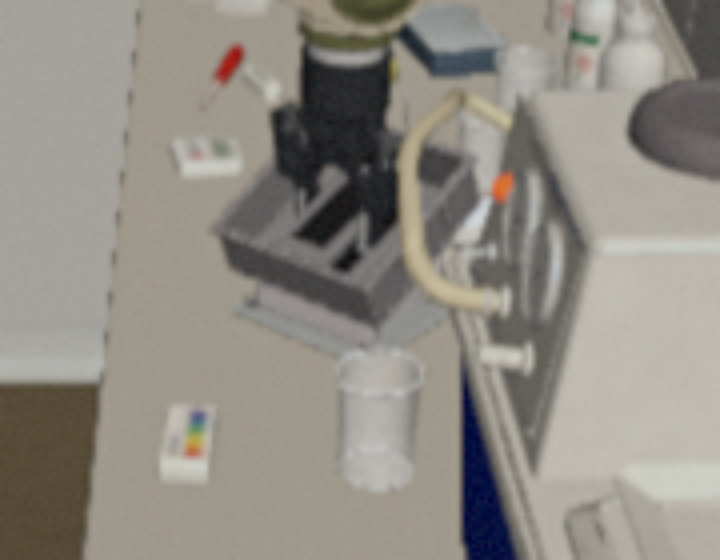

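The crop shows the case in the box between the fingers (lid about (340,220)), pivoting; the beaker and tub are untouched. Keep pressing.

```bash
python3 -m inch '{"slide":[[0,0,2],[0,0,2],[0,0,1],[0,0,0]],"turn":[0,0,0,0]}' && python3 -m inch '{"slide":[[0,0,1],[0,0,1],[0,0,0]],"turn":[0,0,0]}'
cat > box.py <<'E'
from h import *
O=np.array([.5697,.2939,.074]);B=np.stack([[.5925,.7065,.387],[-.7662,.6425,0],[-.2487,-.2966,.9221]],1)
def fit(lo,hi,name="top",r=.072):
    im,W=cloud(name);L=(W-O)@B
    with np.errstate(all='ignore'): m=(L[...,2]>lo)&(L[...,2]<hi)&(abs(L[...,0])<r)&(abs(L[...,1])<r)
    m=cv2.morphologyEx(m.astype(np.uint8),cv2.MORPH_OPEN,np.ones((3,3)))>0
    P=L[m]*1000
    c=np.linalg.lstsq(np.c_[P[:,:2],np.ones(len(P))],P[:,2],rcond=None)[0]
    q=cv2.minAreaRect(P[:,:2].astype(np.float32))
    print(name,len(P),"centre",np.round(q[0],1),"size",np.round(q[1],1),"ang",round(q[2],1),"h",round(np.median(P[:,2]),1),"slope deg x,y",np.round(np.degrees(c[:2]),2))
E
python3 -c "
from box import *
fit(.024,.046);fit(.024,.046,'side')"
```

```text
clock: 14.32
position: [0.553, 0.2727, 0.071]
tcp_rot: [0.906, 0.423, -0.001, 0.001]
force: [-13.1, -12.4, 10.8]
opening: 0.647
grip_force: 67.1
clock: 14.7
position: [0.5532, 0.2728, 0.069]
tcp_rot: [0.906, 0.423, -0.001, 0.001]
force: [-11.0, -12.1, 10.1]
opening: 0.642
grip_force: 67.9
top 242 centre [-54.1 -16.5] size [35.  67.4] ang 47.1 h 34.3 slope deg x,y [1.19 1.14]
side 310 centre [-30.   -0.2] size [82.2 80.5] ang 64.6 h 32.3 slope deg x,y [0.3  0.39]
```

```bash
cat >> box.py <<'E'
def prof(name="side",w=.02):
    im,W=cloud(name);L=(W-O)@B*1000;P=L[(abs(L[...,1])<w*1000)&(abs(L[...,0])<78)&(L[...,2]<100)]
    for a in range(-78,78,6):
        p=P[(P[:,0]>=a)&(P[:,0]<a+6)]
        if len(p)>2: print(a+3,len(p),np.round(np.percentile(p[:,2],[10,50,90]),1))
E
python3 -c "
from box import *
prof()"; python3 -m inch '{"slide":[[0,0,1],[0,0,1],[0,0,0]],"turn":[0,0,0]}'
```

```text
-75 25 [-35.9 -29.5 -21.3]
-69 8 [-30.6  32.7  36.5]
-63 14 [28.4 31.4 34.2]
-57 14 [30.4 32.1 35.1]
-51 17 [28.5 32.2 34.9]
-45 13 [31.  33.6 36. ]
-39 14 [30.7 32.6 34.8]
-33 16 [28.3 31.4 36.1]
-27 16 [29.  32.6 35.1]
-21 17 [28.4 32.6 44.2]
-15 22 [30.  33.6 76.2]
-9 41 [31.8 79.7 92.8]
-3 39 [31.  80.  95.1]
3 15 [30.4 33.8 97.6]
9 8 [29.4 32.2 51.9]
15 3 [30.3 31.1 31.5]
21 3 [29.6 29.7 32.2]
69 9 [ 4.9 37.2 46.6]
75 12 [13.3 48.  50.3]
clock: 15.22
position: [0.5533, 0.2728, 0.0686]
tcp_rot: [0.906, 0.423, -0.001, 0.001]
force: [-17.3, -14.4, 23.6]
opening: 0.643
grip_force: 69.7
```

Flat now (lid height constant along the slope, force rising). Release.

```bash
python3 -m inch '{"slide":[[0,0,-0.5],[0,0,-0.5],[0,0,0],[0,0,0],[0,0,-10],[0,0,-30],[0,0,-40],[0,0,-40],[0,0,0]],"turn":[0,0,0,0,0,0,0,0,0]}' 80; python3 -c "
from box import *
prof('side')"; python3 go.py 479.3 -290.6 200 2.9
```

```text
clock: 16.35
position: [0.5548, 0.2746, 0.1903]
tcp_rot: [0.906, 0.422, 0.003, 0.001]
force: [0.1, 0.2, 0.0]
opening: 0.94
grip_force: 0.0
-75 27 [-34.2 -26.8 -19.3]
-69 3 [-15.7  32.   32.5]
-63 14 [28.4 30.8 34.2]
-57 20 [28.2 31.2 33.8]
-51 13 [29.8 33.1 34.8]
-45 15 [29.8 31.8 34.9]
-39 13 [28.1 32.  37.4]
-33 11 [29.8 32.1 33.3]
-27 15 [29.4 32.  33.7]
-21 18 [28.1 31.4 33.1]
-15 10 [29.7 31.5 33.7]
-9 18 [27.8 30.1 34.6]
-3 14 [29.  31.7 33.1]
3 15 [28.8 32.3 34.4]
9 15 [28.4 32.4 35.4]
15 14 [30.4 32.8 36. ]
21 14 [25.7 31.  33.8]
27 13 [27.2 31.1 33.2]
57 8 [-2.9 -1.2  1.1]
63 7 [-3.3 -1.  -0.5]
69 46 [-0.9 25.4 46. ]
75 26 [12.3 40.3 50.3]
now [554.  274.3 187.9] az 50.0 turn 47.1 slide before turn [-480.6  306.1] after [-103.1  560.4] dz -12.1 F [-0.28  0.92 -0.68] grip 0.0 op 0.94 t 16.4
```

```bash
python3 -m inch '{"slide":[[0,0,-10],[0,0,0],[0,0,0],[0,0,0],[0,0,0],[-6.4,20,0],[-7,36,0],[-7,36,0],[-7,36,0],[-7,36,0],[-7,36,0],[-7,36,0],[-7,36,0],[-7,36,0],[-7,36,0],[-7,36,0],[-7,36,0],[-7,36,0],[-7,36,0],[-6,36,0]],"turn":[9.4,9.4,9.4,9.4,9.5,0,0,0,0,0,0,0,0,0,0,0,0,0,0,0]}' 85; python3 -m inch '{"slide":[[0,36,20],[0,0,30]],"turn":[0,0]}'; python3 -c "
from box import *
fit(.024,.044,r=.068)
im,W=cloud('top');m=(W[...,2]>.025)&(W[...,2]<.045);m[:180]=0;m[230:]=0;m[:,:330]=0;m[:,385:]=0
print(cv2.minAreaRect((W[m][:,:2]*1000).astype(np.float32)))"; python3 go.py 479.3 -290.6 5 2.9
```

```text
clock: 18.9
position: [0.4759, -0.2553, 0.1954]
tcp_rot: [1.0, 0.025, -0.001, -0.001]
force: [0.8, -0.2, 0.8]
opening: 0.996
grip_force: 0.0
clock: 19.15
position: [0.4779, -0.2924, 0.145]
tcp_rot: [1.0, 0.024, -0.0, 0.0]
force: [0.0, 0.1, -0.4]
opening: 0.997
grip_force: 0.0
top 942 centre [-15.6  -1.6] size [104.9  56.3] ang 0.0 h 34.0 slope deg x,y [-0.31 -0.19]
((504.4689025878906, -264.9880676269531), (36.621707916259766, 87.19792175292969), 63.90172576904297)
now [ 476.7 -289.4  142.5] az 2.8 turn -0.1 slide before turn [2.6 1.3] after [2.6 1.3] dz 137.5 F [-1.05 -0.09 -0.32] grip 0.0 op 0.997 t 19.25
```

```bash
python3 -m inch '{"slide":[[2,0.7,35],[0,0,40],[0,0,30],[0,0,20],[0,0,11],[0,0,0]],"turn":[0,0,0,0,0,0]}' && python3 -m inch '{"slide":[[0,0,0],[0,0,0],[0,0,0],[0,0,0],[0,0,0]],"turn":[0,0,0,0,0]}' 40 20 && python3 -m inch '{"slide":[[0,0,-15],[0,0,-35],[0,0,-40],[0,0,-40],[0,0,-40],[0,0,-35],[0,0,0]],"turn":[0,0,0,0,0,0,0]}'
```

```text
clock: 20.0
position: [0.4805, -0.2907, 0.0104]
tcp_rot: [1.0, 0.025, -0.0, -0.0]
force: [0.1, 0.5, -0.3]
opening: 0.996
grip_force: 0.0
clock: 20.62
position: [0.4808, -0.2913, 0.0113]
tcp_rot: [1.0, 0.025, 0.001, 0.001]
force: [-0.4, 1.0, 6.3]
opening: 0.653
grip_force: 22.8
clock: 21.5
position: [0.481, -0.2914, 0.2184]
tcp_rot: [1.0, 0.025, 0.002, 0.002]
force: [-0.1, -0.4, -1.3]
opening: 0.648
grip_force: 22.1
```

```bash
python3 go.py 549.6 268.5 140 50
```

```text
now [ 481.  -291.4  218.4] az 2.9 turn -47.1 slide before turn [  96.7 -555.8] after [ 473.  -307.4] dz 78.4 F [-0.12 -0.41 -1.31] grip 22.1 op 0.648 t 21.5
```

```bash
python3 -m inch '{"slide":[[1,-25,0],[1,-36,0],[1,-36,0],[1,-36,0],[1,-36,0],[1,-36,0],[1,-36,0],[1,-36,0],[1,-36,0],[1,-36,0],[1,-36,0],[17,-34,0],[17,-34,0],[17,-34,0],[17,-34,0],[18,-34,0],[0,0,0],[0,0,0]],"turn":[0,0,0,0,0,0,0,0,0,0,0,0,0,0,0,0,-9,-9]}' && python3 -m inch '{"slide":[[0,0,0],[0,0,0],[0,0,0],[0,0,0]],"turn":[-9.5,-9.6,-10,0]}';python3 go.py 549.6 268.5 140 50
```

```text
clock: 23.75
position: [0.5488, 0.2684, 0.2137]
tcp_rot: [0.983, 0.184, -0.001, 0.0]
force: [-0.0, -0.6, -2.4]
opening: 0.651
grip_force: 22.1
clock: 24.25
position: [0.5489, 0.2681, 0.2143]
tcp_rot: [0.907, 0.422, -0.001, -0.0]
force: [0.7, -0.2, -1.4]
opening: 0.647
grip_force: 22.1
now [548.9 268.1 214.3] az 49.9 turn -0.1 slide before turn [0.8 0.2] after [0.8 0.2] dz 74.3 F [ 0.68 -0.23 -1.42] grip 22.1 op 0.647 t 24.25
```

```bash
python3 -m inch '{"slide":[[0.8,0.2,30],[0,0,30],[0,0,14],[0,0,3],[0,0,3],[0,0,0]],"turn":[0,0,0,0,0,0]}' && python3 -m inch '{"slide":[[-0.7,0,3],[-0.7,0,3],[-0.7,0,3],[0,0,0]],"turn":[0,0,0,0]}' && python3 -m inch '{"slide":[[-0.8,0,3],[-0.8,0,3],[-0.8,0,3],[0,0,0]],"turn":[0,0,0,0]}';python3 go.py 545.8 263.9 108.5 50
```

```text
clock: 25.0
position: [0.5504, 0.2687, 0.136]
tcp_rot: [0.907, 0.422, 0.001, 0.0]
force: [0.2, 0.6, -0.9]
opening: 0.654
grip_force: 22.1
clock: 25.5
position: [0.5487, 0.2668, 0.1268]
tcp_rot: [0.906, 0.422, 0.0, 0.0]
force: [-2.2, -3.1, 3.5]
opening: 0.652
grip_force: 23.0
clock: 26.0
position: [0.5471, 0.2648, 0.1175]
tcp_rot: [0.906, 0.422, -0.0, 0.0]
force: [-2.2, -3.4, 3.6]
opening: 0.653
grip_force: 23.8
now [547.1 264.8 117.5] az 50.0 turn -0.0 slide before turn [-1.5 -0.4] after [-1.5 -0.4] dz 9.0 F [-2.16 -3.36  3.61] grip 23.8 op 0.653 t 26.0
```

```bash
python3 -m inch '{"slide":[[-0.8,0,3],[-0.7,0,3],[0,0,2],[0,0,0]],"turn":[0,0,0,0]}' && python3 -m inch '{"slide":[[0,0,1],[0,0,1],[0,0,0]],"turn":[0,0,0]}'; python3 -c "
from box import *
prof()"
```

```text
clock: 26.5
position: [0.5462, 0.2637, 0.1092]
tcp_rot: [0.906, 0.422, -0.0, 0.0]
force: [-2.2, -4.2, 3.3]
opening: 0.643
grip_force: 24.7
clock: 26.88
position: [0.5461, 0.2636, 0.1075]
tcp_rot: [0.906, 0.422, -0.0, 0.0]
force: [-4.5, -4.7, 5.4]
opening: 0.653
grip_force: 25.2
-75 61 [-32.7  45.9  66.3]
-69 17 [26.4 65.6 66.8]
-63 18 [63.4 65.5 68.1]
-57 15 [64.6 67.6 69.3]
-51 15 [66.  67.2 68.3]
-45 11 [64.  66.3 69.7]
-39 16 [61.7 64.4 68.4]
-33 20 [62.3 65.7 69.8]
-27 16 [62.9 67.7 69.8]
-21 12 [62.5 65.9 67.6]
-15 13 [63.1 66.9 69.3]
-9 18 [62.  65.4 70. ]
-3 12 [63.7 67.1 70.6]
3 16 [62.2 65.8 72.1]
9 7 [63.9 67.1 69.5]
15 9 [62.1 64.3 68.2]
21 3 [64.1 65.  65.4]
69 5 [-0.5  5.  53.5]
```

```bash
python3 -m inch '{"slide":[[0,0,1],[0,0,0.5],[0,0,0]],"turn":[0,0,0]}'
```

```text
clock: 27.3
position: [0.5461, 0.2636, 0.1074]
tcp_rot: [0.906, 0.422, -0.0, 0.0]
force: [-8.9, -7.5, 16.5]
opening: 0.651
grip_force: 26.5
```

Flat and firm: release and measure.

```bash
python3 -m inch '{"slide":[[0,0,-0.5],[0,0,-0.5],[0,0,0],[0,0,0],[0,0,-10],[0,0,-30],[0,0,-40],[0,0,-30],[0,0,0]],"turn":[0,0,0,0,0,0,0,0,0]}' 80; python3 go.py 431.3 64.7 150 85.6;python3 go.py 431.3 64.7 150 -94.4
```

```text
clock: 28.42
position: [0.5471, 0.2644, 0.2198]
tcp_rot: [0.906, 0.422, 0.003, 0.0]
force: [0.3, -0.2, -0.7]
opening: 0.939
grip_force: 0.0
now [547.1 264.4 219.8] az 50.0 turn -35.6 slide before turn [-227.4   39.7] after [-208.  -100.1] dz 69.8 F [ 0.33 -0.16 -0.66] grip 0.0 op 0.939 t 28.43
now [547.1 264.4 219.8] az 50.0 turn 144.4 slide before turn [-227.4   39.7] after [208.  100.1] dz 69.8 F [ 0.33 -0.16 -0.66] grip 0.0 op 0.939 t 28.43
```

```bash
python3 -m inch '{"slide":[[-28,5,0],[-28,5,0],[-28,5,0],[-28,5,0],[-28,5,0],[-28,5,0],[-29,5,0],[-30,5,0],[0,0,15],[0,0,25],[0,0,20],[0,0,0]],"turn":[0,0,0,0,0,0,0,0,-12,-12,-11.6,0]}' 60; python3 -c "
from box import *
fit(.058,.078,r=.09);fit(.058,.078,'side',r=.09)
im,W=cloud('side');P=W[185:215,222:255];P=P[(P[...,2]>.012)&(P[...,2]<.03)];print('tub side',cv2.minAreaRect((P[:,:2]*1000).astype(np.float32)))
im,_=cloud('top');cv2.imwrite('pics/t3.png',cv2.resize(im[90:250,60:280],None,fx=3,fy=3))"; python3 go.py 431.3 64.7 5 85.6
```

```text
clock: 29.92
position: [0.4298, 0.0646, 0.1555]
tcp_rot: [0.754, 0.657, -0.001, -0.001]
force: [-0.3, -0.3, 0.6]
opening: 0.705
grip_force: 0.0
top 1066 centre [-17.7  -2.1] size [111.9  56.4] ang 0.3 h 68.0 slope deg x,y [0.17 0.44]
side 433 centre [-25.   -5.1] size [114.4  62.1] ang 3.7 h 65.6 slope deg x,y [0.53 1.03]
tub side ((430.8334655761719, 57.19738006591797), (83.5699462890625, 37.56649398803711), 84.97897338867188)
now [431.2  64.5 157.5] az 82.1 turn -3.5 slide before turn [0.2 0.1] after [0.2 0.1] dz 152.5 F [ 0.23 -1.24  0.25] grip 0.0 op 0.697 t 30.12
```

View pics/t3.png

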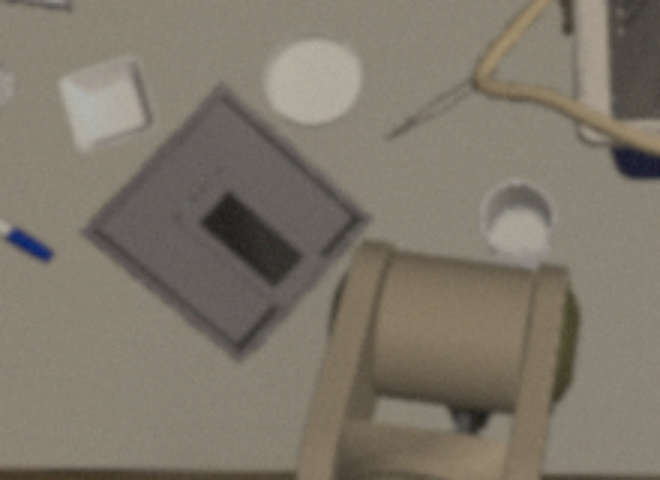

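The top crop shows the two cases stacked squarely in the box (lid window about (252,238)), and the beaker at (517,220) standing. Now the tub.

```bash
python3 -m inch '{"slide":[[0,0,35],[0,0,40],[0,0,35],[0,0,25],[0,0,15],[0,0,0]],"turn":[-3.5,0,0,0,0,0]}' && python3 go.py 431.3 64.7 7 85.6
```

```text
clock: 30.88
position: [0.4308, 0.0645, 0.0066]
tcp_rot: [0.734, 0.68, -0.0, -0.0]
force: [-0.7, 0.8, 0.5]
opening: 0.702
grip_force: 0.0
now [430.8  64.5   6.6] az 85.6 turn 0.0 slide before turn [0.2 0.5] after [0.2 0.5] dz -0.4 F [-0.66  0.82  0.49] grip 0.0 op 0.702 t 30.88
```

```bash
python3 -m inch '{"slide":[[0,0,0],[0,0,0],[0,0,0],[0,0,0],[0,0,0]],"turn":[0,0,0,0,0]}' 25 20 && python3 -m inch '{"slide":[[0,0,-20],[0,0,-35],[0,0,-40],[0,0,-40],[0,0,-40],[0,0,-40],[0,0,0]],"turn":[0,0,0,0,0,0,0]}' && python3 go.py 541.1 257.8 160 50
```

```text
clock: 31.5
position: [0.4316, 0.0645, 0.0078]
tcp_rot: [0.733, 0.68, 0.001, 0.001]
force: [-0.8, 0.4, 7.5]
opening: 0.442
grip_force: 20.9
clock: 32.38
position: [0.4319, 0.0645, 0.2245]
tcp_rot: [0.733, 0.68, 0.002, 0.002]
force: [0.2, -1.2, 0.8]
opening: 0.437
grip_force: 20.3
now [431.9  64.5 224.5] az 85.7 turn 35.7 slide before turn [201.   94.4] after [218.3 -40.6] dz 64.5 F [ 0.17 -1.2   0.8 ] grip 20.3 op 0.437 t 32.38
```

```bash
python3 -m inch '{"slide":[[22,10,0],[30,14,0],[30,14,0],[30,14,0],[30,14,0],[30,14,0],[29,14.4,0],[0,0,0],[0,0,0],[0,0,0],[0,0,0],[0,0,0]],"turn":[0,0,0,0,0,0,0,9,9,9,8.7,0]}' && python3 go.py 541.1 257.8 160 50
```

```text
clock: 33.88
position: [0.5397, 0.2578, 0.2208]
tcp_rot: [0.906, 0.423, -0.001, -0.0]
force: [-0.0, 0.1, -0.2]
opening: 0.434
grip_force: 20.3
now [539.7 257.8 220.8] az 50.1 turn 0.1 slide before turn [0.9 1.1] after [0.9 1.1] dz 60.8 F [-0.02  0.06 -0.15] grip 20.3 op 0.434 t 33.88
```

```bash
python3 -m inch '{"slide":[[0.9,1.1,30],[0,0,25],[0,0,6],[0,0,0]],"turn":[0,0,0,0]}' && python3 -m inch '{"slide":[[-0.3,0,3],[-0.3,0,3],[-0.3,0,3],[0,0,0]],"turn":[0,0,0,0]}' && python3 -m inch '{"slide":[[-0.3,0,3],[-0.3,0,3],[-0.3,0,2],[0,0,0]],"turn":[0,0,0,0]}';python3 go.py 539.8 256.3 135.8 50
```

```text
clock: 34.38
position: [0.5416, 0.2579, 0.161]
tcp_rot: [0.906, 0.423, -0.0, -0.0]
force: [0.2, 0.2, 1.1]
opening: 0.435
grip_force: 20.4
clock: 34.88
position: [0.541, 0.2571, 0.1522]
tcp_rot: [0.906, 0.423, 0.0, 0.0]
force: [-1.2, -1.1, 3.1]
opening: 0.439
grip_force: 20.9
clock: 35.38
position: [0.5402, 0.2563, 0.1442]
tcp_rot: [0.906, 0.423, -0.0, 0.0]
force: [-3.4, -2.9, 5.0]
opening: 0.44
grip_force: 22.3
now [540.2 256.3 144.2] az 50.0 turn 0.0 slide before turn [-0.3 -0.4] after [-0.3 -0.4] dz 8.4 F [-3.43 -2.92  4.95] grip 22.3 op 0.44 t 35.38
```

```bash
python3 -m inch '{"slide":[[0,0,2],[0,0,2],[0,0,2],[0,0,0]],"turn":[0,0,0,0]}' && python3 -m inch '{"slide":[[0,0,1],[0,0,1],[0,0,0]],"turn":[0,0,0]}'; python3 -c "
from box import *
prof(w=.015)"
```

```text
clock: 35.88
position: [0.5402, 0.2562, 0.1381]
tcp_rot: [0.906, 0.423, -0.0, 0.0]
force: [-4.3, -3.8, 4.9]
opening: 0.44
grip_force: 23.4
clock: 36.25
position: [0.5402, 0.2562, 0.1363]
tcp_rot: [0.906, 0.423, -0.0, 0.0]
force: [-3.1, -2.2, 5.2]
opening: 0.437
grip_force: 23.9
-75 48 [-33.1  50.4  67.3]
-69 12 [60.1 67.1 68.5]
-63 32 [66.2 77.2 88.3]
-57 19 [65.1 87.  90.7]
-51 13 [85.8 88.7 92.6]
-45 7 [87.7 89.2 90.3]
-39 12 [86.2 88.7 92. ]
-33 11 [83.7 87.1 90. ]
-27 12 [85.9 87.  89.8]
-21 14 [84.8 87.5 92.2]
-15 12 [85.1 88.  90.5]
-9 11 [84.1 86.3 91. ]
-3 10 [85.1 89.  95.8]
3 7 [84.5 86.4 90.6]
9 3 [84.6 87.6 89.8]
15 4 [81.4 84.9 87.4]
69 17 [17.7 29.1 45.8]
75 11 [18.9 38.6 49.2]
```

```bash
python3 -m inch '{"slide":[[0,0,1],[0,0,0.5],[0,0,0]],"turn":[0,0,0]}'
```

```text
clock: 36.67
position: [0.5403, 0.2563, 0.1349]
tcp_rot: [0.906, 0.423, -0.0, 0.0]
force: [-4.9, -2.4, 5.8]
opening: 0.436
grip_force: 24.2
```

```bash
python3 -m inch '{"slide":[[0,0,0.8],[0,0,0]],"turn":[0,0]}'; python3 -m inch '{"slide":[[0,0,0.6],[0,0,0]],"turn":[0,0]}'; python3 -c "
from box import *
prof(w=.015)"
```

```text
clock: 36.92
position: [0.5403, 0.2563, 0.1345]
tcp_rot: [0.906, 0.423, 0.0, 0.0]
force: [-4.6, -3.4, 10.3]
opening: 0.435
grip_force: 24.7
clock: 37.17
position: [0.5403, 0.2563, 0.1345]
tcp_rot: [0.906, 0.423, 0.0, 0.0]
force: [-7.2, -3.2, 13.5]
opening: 0.438
grip_force: 25.2
-75 45 [-34.4  46.2  64.6]
-69 13 [-28.2  64.4  66.3]
-63 34 [64.3 74.1 87.2]
-57 16 [65.3 84.4 88.6]
-51 12 [81.7 86.  88.7]
-45 12 [83.7 86.  89.8]
-39 8 [82.8 84.3 86.5]
-33 12 [83.1 85.1 87.4]
-27 13 [83.2 84.7 89.5]
-21 19 [82.6 87.  97.2]
-15 10 [85.1 87.5 89.8]
-9 16 [83.6 86.3 90.6]
-3 9 [85.3 88.3 98.5]
3 7 [84.1 85.9 89.5]
15 3 [83.3 85.4 86.8]
69 14 [23.2 33.  46.9]
75 15 [12.1 35.2 48.9]
```

Flat. Release and retreat, then check.

```bash
python3 -m inch '{"slide":[[0,0,-0.6],[0,0,-0.4],[0,0,0],[0,0,0],[0,0,-10],[0,0,-30],[0,0,-40],[0,0,-30],[-30,0,0],[-40,0,0],[-40,0,0],[-40,0,0],[-40,0,0],[-40,0,0],[0,0,0]],"turn":[0,0,0,0,0,0,0,0,0,0,0,0,0,0,0]}' 62; python3 -c "
from box import *
fit(.081,.096,r=.09);fit(.058,.076,r=.09)
im,W=cloud('top');a=im[90:250,60:280];b=cloud('side')[0][90:230,190:370]
m=(W[...,2]>.03)&(W[...,2]<.12);m[:143]=0;m[183:]=0;m[:,:212]=0;m[:,252:]=0
print('beaker',cv2.minAreaRect((W[m][:,:2]*1000).astype(np.float32)))
cv2.imwrite('pics/f.png',np.hstack([cv2.resize(a,(400,300)),cv2.resize(b,(386,300))]))"
```

```text
clock: 39.1
position: [0.3918, 0.0793, 0.2449]
tcp_rot: [0.907, 0.422, 0.001, 0.0]
force: [0.1, -1.1, 0.2]
opening: 0.725
grip_force: 0.0
top 544 centre [-17.2  -2.2] size [81.5 37.8] ang 0.1 h 88.0 slope deg x,y [ 0.32 -0.21]
top 489 centre [-17.3  -2.1] size [ 56.4 111.2] ang 90.0 h 67.8 slope deg x,y [0.19 0.38]
beaker ((574.192138671875, 44.879493713378906), (63.905029296875, 64.15899658203125), 0.5492014288902283)
```

View pics/f.png

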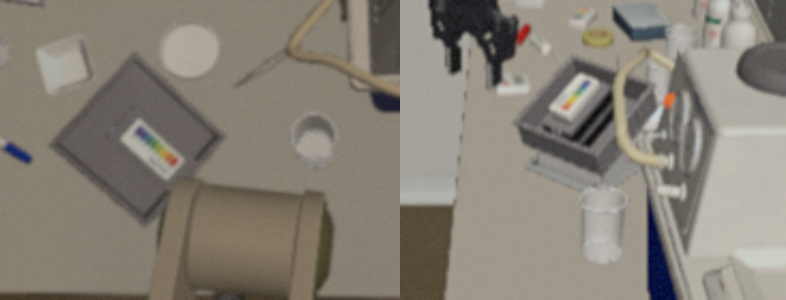

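The final view shows the tub squarely on the stacked cases (tub at (155,147) left, (575,98) right). The beaker is undisturbed at (314,138), and the gripper is clear.

```bash
python3 -c "
from rig import *
print(hand_in())"
```

```text
the job is handed in; nothing more can be done
None
```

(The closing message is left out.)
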